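# Pull the cabinet's sloping hatch shut with the hooked pole

### The arm

A 6-joint arm with a two-finger parallel gripper is mounted at the origin on the work surface. World frame = base frame: x ahead of the robot, y to its left, z up, the work surface at z = 0. Lengths are in m, angles in rad, forces in N, time in s.
With the tool pointing down it reaches from about 0.275 to 0.875 m from the base axis. Payload 12.5 kg.
Tool frame: the origin (TCP) lies at the very end of the fingers, on their centre line; the grasp point (between the pads) lies 19 mm behind it; z points along the fingers, y is the line along which they close (so a half turn about z gives the same grasp; the last joint's range is limited). The gripper opens to 85 mm and grips with 20 to 120 N. Pads are 22 mm wide; open, the fingers measure 114 mm over their backs; the gripper's body (76 mm by 85 mm) begins 54 mm behind the grasp point. The pads swing forward as they close: fully open they stand 13 mm farther back than shut.
Start: joints at [-1.253, 0.351, 1.652, -0, 1.139, -0.085], TCP at [0.216, -0.506, 0.206] pointing down, gripper open.
Joint ranges: [-2.75, 2.75], [-0.79, 2.1], [0.01, 2.65], [-1.57, 4.71], [0.07, 3.14], [-2.87, 2.87]. Speed limits (rad/s): [2.22, 2.22, 2.79, 3.14, 3.14, 3.14].

### API

Orientations are given as a 3x3 rotation matrix whose columns are the frame's x, y, z axes.
In Python, from bench import manip gives the robot as it stands. Calls block until the motion is done:
- manip.move_ptp(position, orientation): joint-space move of the TCP to a pose.
- manip.move_l(position, attitude=None, max_speed=0.15): straight line of the TCP; attitude=None keeps the orientation; max_speed is the mean speed in m/s.
- manip.move_j(angles): joint-space move.
- manip.set_gripper(opening, effort=None): opening from 0.0 (shut) to 1.0 (fully open); effort is the grip in N (None keeps the last); returns when the fingers have stopped.
- manip.dwell(seconds).
- manip.inverse_kinematics(position, orientation): joint angles nearest the present ones, or None.
- manip.grab_frame(name): name is "scene" or "top"; returns (picture, depth): 384x512x3 uint8, red, green, blue; 384x512 float32, m along the optical axis (not along the pixel's ray), 0 where there is no reading.
- manip.get_calibration(name): a dict with "camera_matrix" (3x3 intrinsics, pixels), "k1" (the pictures are not rectified: a ray, as slopes to the right and down, at radius r is drawn at 1 + k1 r^2 times it, then the intrinsics apply), "R" (3x3) and "t" (3): a world point X has camera coordinates R X + t. Camera axes: x right, y down, z forward; pixel columns grow to the right and rows downward; lengths in m; the calibration is good to about 2 mm. A picture is of the moment at which its call begins. get_calibration takes no time and is no camera call.
A pose or a line that the arm cannot do raises manip.Unreachable and nothing moves.
- manip.sign_off(): hands the job in; it is judged then, once.
Trained networks look in the newest picture that a camera, given by its name, has taken for a name from the list of things; names that differ only in an ending like _2 or _b are one class to them, and where a whole thing is asked for, a point or a joint stands for the part that bears it (a point fixed in the world has none). Each returns a list of dicts, best first, with "confidence" (0 to 1); they miss things now and then, are a little off and sometimes report something else, mostly with a low value. They report only what shows in the picture. A call takes as long as a camera call. They do not tell look-alikes from the thing itself.
- manip.look_for(camera, name): "at" ([x, y, z] in m, in world coordinates, good to about 4 mm: the middle of the surface that is visible of it).
Readings, each from a call of its own:
- manip.current_time(): time.
- manip.current_qpos(): joint angles.
- manip.current_joint_vel(): joint speeds.
- manip.current_joint_torque(): joint torques, N m.
- manip.current_ee_pos(): TCP position.
- manip.current_tcp_rot(): TCP orientation.
- manip.current_force(): force on the tool from outside, world axes, zero at the start.
- manip.current_ft_torque(): the same for the moment, N m.
- manip.current_grip_width(): opening from 0.0 (shut) to 1.0 (fully open).
- manip.current_grip_force(): force on a finger pad.
Only numpy, scipy, OpenCV 4.12 (cv2) and the standard library are available. Lean on these libraries where they do the work, as an engineer would, in place of code of your own. Each camera call takes 0.05 s, during which the arm holds its last target. There are 200 camera calls.

### The job

Take the short hooked pole from its rest, put its hook down through the steel ring on the specimen cabinet's sloping hatch, and pull the hatch gently all the way down until it is fully shut. Then unhook the pole and lay it back in its rest as it was, hook hanging down. Touch the cabinet with the pole only, never force it, and leave the other things on the bench alone.

Things in the scene. Friction and masses are not known exactly. Their poses are not given: they have to be found in the camera images.
- pole: Hooked pole, 0.22 kg: grey flat-sided grip 70 mm long (x), 20 wide (y), 24 high (z) on a 10 mm steel rod. Origin: grip centre, on the rod's axis; +x to the hook, +z up as it lies in its rest. Rod from x = -97 (18 mm ball end) to +105 mm, where it bends 90 degrees into the hook: a straight round 9 mm finger along -z, its rounded end 35 mm from the rod's axis.
- hook_tip (a point): End of the hook finger, at (105, 0, -35) mm in the pole's frame; axes as the pole.
- rest: The pole's fixed rest: dark steel foot 170 x 70 mm with two V cradles, 8 mm thick, at x = +55 and -55 mm. Origin under the foot's middle, on the bench; +x towards the hook. The pole lies in the Vs, its origin 75 mm above this one (within 6 mm along x at the start), axes parallel, its grip between the cradles with about 15 mm of play each way.
- cabinet1: Fixed cream cabinet 200 mm wide, 290 deep, 390 high. Origin on the bench, mid width, 55 mm before its front wall; +x front to back. Above the 208 mm front wall it slopes up and back at 35 degrees. On the hatch stands a steel plate: a flat ring (36 mm outside, round hole 16 mm, 6 mm thick) with 20 mm wide ears out to 50 mm each side, one level top 36 mm off the hatch; 30 mm free below the hole.
- hatch (a joint): How far the hatch is slid down its 35 degree slope, m: 0 fully up (open), 0.075 fully down (shut, at a firm rubber stop). Starts at 0 to 0.015. 0.45 kg; about 5.5 N along the slope moves it down, about 10.5 N up; it stays where it is left.
- ring_seat (a point): Moves with the hatch: middle of the ring plate's sideways range, level with its top face. x up the slope, y sideways, z square out of the slope. The plate FLOATS sideways: the hole's centre is on this y axis, anywhere from -22 to +22 mm; this is not measured. About 5 N sideways shifts it; it stays put. Beside the hole the hook stops at this level; in the hole it sinks freely to 25 mm below it.
- test_block: Bystander: a steel disc, 64 mm across, 15 mm high, 0.37 kg, origin under its centre.
- jar: Bystander: a small brown glass jar, 52 mm across, 75 mm high, origin under its centre.
- block_case: Bystander: a closed wooden case 90 x 60 x 35 mm, origin under its centre.
Things that resemble listed ones, but are neither listed nor needed, are in the scene too. Of the things shaped like the pole, the grey one is meant. There is more than one size of the rest; the job needs the smaller.

How it is judged:
By the outcome, as a careful person would: the job done as asked, in the order asked, and still so for the second after the job is handed in, with the robot touching nothing.
It also fails if it takes over 64 s, if anything falls off the work surface, if the arm or the gripper's body presses on something with over 40 N, if the wrist force passes 120 N, or if a joint passes its speed limit or range.

## Working session

There is one attempt and no reset: what is moved stays moved. The work goes in short steps, each a Python script; the robot and the scene stay as the last script left them, time stands still between calls to the robot, and variables do not carry over. Pictures are saved under pics/ and viewed, at most 10 in all, crops included, and the job is handed in when it is done.

```bash
mkdir -p pics; ls
python3 - <<'E'
from bench import manip
import cv2,numpy as np
for n in ("scene","top"):
    p,d=manip.grab_frame(n); cv2.imwrite(f"pics/{n}0.png",cv2.resize(p[:,:,::-1],(800,600),interpolation=cv2.INTER_CUBIC)); np.save(f"pics/{n}0.npy",d)
    c=manip.get_calibration(n); print(n,c["camera_matrix"].tolist() if hasattr(c["camera_matrix"],"tolist") else c["camera_matrix"],c["k1"],np.round(c["R"],3).tolist(),c["t"])
    for o in ("pole","hook_tip","rest","cabinet1","ring_seat","hatch"):
        print(o,[(np.round(r["at"],3).tolist(),round(r["confidence"],2)) for r in manip.look_for(n,o)])
print(manip.current_time())
E
```

```text
pics
scene [[467.0016789590089, 0.0, 252.04843623539784], [0.0, 467.0016789590089, 198.15776253905048], [0.0, 0.0, 1.0]] -0.07407615194415446 [[0.286, 0.958, -0.005], [0.788, -0.238, -0.568], [-0.545, 0.159, -0.823]] [-0.11409498 -0.31513831  1.90793751]
pole [([0.515, -0.376, 0.016], 0.76), ([0.551, -0.146, 0.082], 0.71)]
hook_tip [([0.555, -0.147, 0.082], 0.69), ([0.515, -0.378, 0.013], 0.67)]
rest [([0.272, -0.26, 0.016], 0.97), ([0.55, -0.147, 0.014], 0.61)]
cabinet1 [([0.82, 0.213, 0.274], 0.64), ([0.552, -0.143, 0.01], 0.59)]
ring_seat [([0.72, 0.244, 0.295], 0.93)]
hatch [([0.726, 0.243, 0.298], 0.72)]
top [[392.1708525399406, 0.0, 250.74203885160068], [0.0, 392.1708525399406, 182.69878200996342], [0.0, 0.0, 1.0]] -0.0008852478015436385 [[-0.003, -1.0, 0.009], [-1.0, 0.002, -0.026], [0.026, -0.009, -1.0]] [-0.04347634  0.484294    1.16332218]
pole [([0.512, -0.374, 0.018], 0.69), ([0.539, -0.147, 0.084], 0.61), ([0.527, 0.292, 0.031], 0.39)]
hook_tip [([0.541, -0.141, 0.084], 0.72), ([0.511, -0.378, 0.019], 0.65)]
rest [([0.263, -0.252, 0.015], 0.88), ([0.538, -0.132, 0.012], 0.74), ([0.708, -0.148, 0.075], 0.22)]
cabinet1 [([0.733, 0.241, 0.298], 0.84)]
ring_seat [([0.727, 0.253, 0.299], 0.56), ([0.534, -0.13, 0.015], 0.37)]
hatch [([0.725, 0.248, 0.302], 0.94)]
0.7
```

View pics/scene0.png

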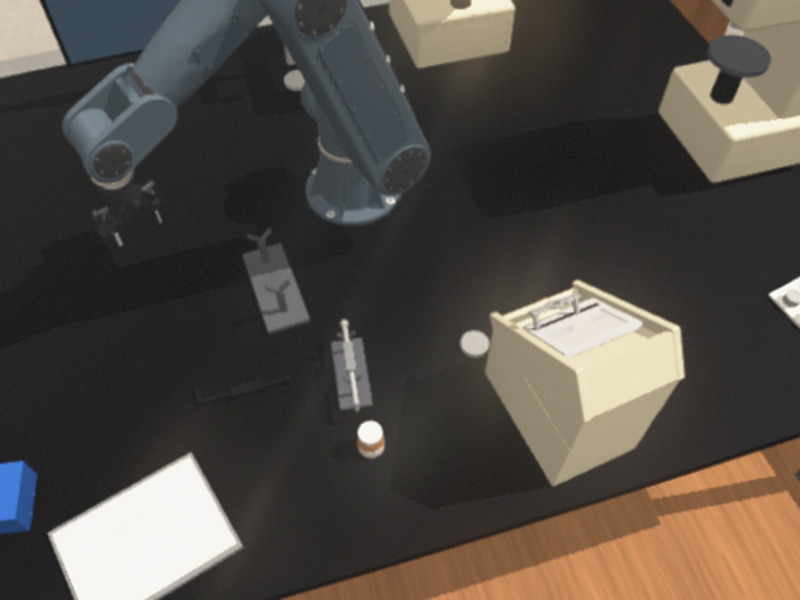

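View pics/top0.png

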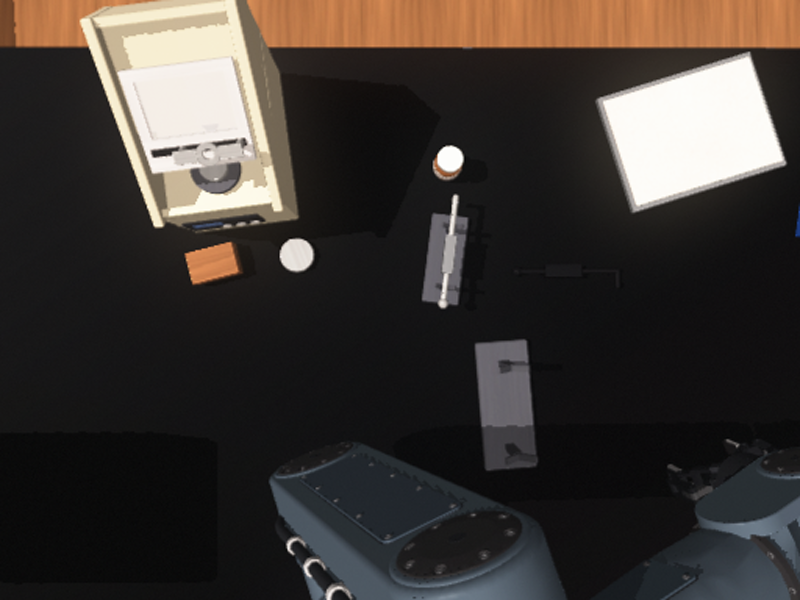

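Top view (800x600): the grey pole is at (450,250), lying in the smaller rest with its hook end at (456,197) and ball at (443,303). Look-alikes are the black pole at (570,270) and the larger empty rest at (507,405). The hatch ring is at (207,153). Bystanders are the jar (449,160), disc (297,255) and case (213,262). I choose the grey pole and the small rest, and will check them in a close crop.

```bash
cat > h.py <<'E'
import numpy as np,cv2
from bench import manip
def cal(n):
    c=manip.get_calibration(n); return np.array(c["camera_matrix"]),c["k1"],np.array(c["R"]),np.array(c["t"])
def rays(n,px):
    K,k,R,t=cal(n)
    return cv2.undistortPoints(np.array(px,float).reshape(-1,1,2),K,np.array([k,0,0,0,0.])).reshape(-1,2)
def world(n,px,d):
    K,k,R,t=cal(n); s=rays(n,px); d=np.asarray(d,float).reshape(-1,1)
    return (np.c_[s,np.ones(len(s))]*d-t)@R
def cloud(n,d):
    v,u=np.mgrid[:384,:512]; return world(n,np.c_[u.ravel(),v.ravel()],d.ravel()).reshape(384,512,3)
def proj(n,X):
    K,k,R,t=cal(n); return cv2.projectPoints(np.array(X,float).reshape(-1,3),cv2.Rodrigues(R)[0],t,K,np.array([k,0,0,0,0.]))[0].reshape(-1,2)
E
python3 - <<'E'
from h import *
out=[]
for n,boxes in (("top",[(255,110,60,45*2),(90,70,80,60)]),("scene",[(200,195,56,80),(310,175,100,75)])):
    p=cv2.imread(f"pics/{n}0.png"); d=np.load(f"pics/{n}0.npy"); W=cloud(n,d)
    np.save(f"pics/{n}W.npy",W)
    for x,y,w,h in boxes:
        s=800/512; c=p[int(y*s):int((y+h)*s),int(x*s):int((x+w)*s)]
        f=min(400/c.shape[1],300/c.shape[0]); c=cv2.resize(c,None,fx=f,fy=f,interpolation=cv2.INTER_CUBIC)
        q=np.zeros((300,400,3),np.uint8); q[:c.shape[0],:c.shape[1]]=c; out.append(q); print(n,x,y,"zoom",f*s)
    # pole: high pts in the rest area
    m=(W[...,2]>.062)&(W[...,2]<.1)&(abs(W[...,0]-.55)<.13)&(abs(W[...,1]+.14)<.06)&(d>0)
    P=W[m]; 
    c0=P.mean(0); u,_,vt=np.linalg.svd(P-c0); a=vt[0]*np.sign(vt[0][0]); s_=(P-c0)@a
    print("pole",len(P),c0.round(4),a.round(3),s_.min(),s_.max(), "yaw",np.arctan2(a[1],a[0]))
    r=[]
    for b in np.arange(-.12,.12,.01):
        k=(s_>b)&(s_<=b+.01)
        if k.any(): Q=P[k]; r.append((round(b+.005,3),*np.round([Q[:,0].mean(),Q[:,1].mean(),np.percentile(Q[:,2],90),np.ptp(Q[:,1])],4).tolist()))
    print(*r,sep="\n")
    # foot
    m=(W[...,2]>.004)&(W[...,2]<.03)&(abs(W[...,0]-.55)<.12)&(abs(W[...,1]+.14)<.07)&(d>0)
    print("foot",m.sum(),cv2.minAreaRect(W[m][:,:2].astype(np.float32)),np.median(W[m][:,2]))
cv2.imwrite("pics/crop1.png",np.vstack([np.hstack(out[:2]),np.hstack(out[2:])]))
E
```

```text
top 255 110 zoom 3.324468085106383
top 90 70 zoom 4.986702127659575
pole 437 [ 0.5399 -0.1448  0.0816] [ 0.992 -0.125 -0.006] -0.09592500351915455 0.10871206275045936 yaw -0.12525512498577737
(np.float64(-0.095), 0.4479, -0.1327, 0.0825, 0.0138)
(np.float64(-0.085), 0.4552, -0.1341, 0.0834, 0.0167)
(np.float64(-0.075), 0.4655, -0.1355, 0.08, 0.0089)
(np.float64(-0.065), 0.4768, -0.1382, 0.084, 0.0362)
(np.float64(-0.055), 0.484, -0.138, 0.083, 0.0367)
(np.float64(-0.045), 0.4946, -0.1395, 0.0798, 0.0085)
(np.float64(-0.035), 0.5058, -0.1412, 0.0874, 0.0194)
(np.float64(-0.025), 0.5151, -0.1408, 0.0882, 0.0191)
(np.float64(-0.015), 0.5249, -0.1429, 0.0889, 0.0202)
(np.float64(-0.005), 0.5352, -0.1432, 0.089, 0.0198)
(np.float64(0.005), 0.5449, -0.1451, 0.0882, 0.0183)
(np.float64(0.015), 0.5548, -0.1463, 0.0878, 0.0197)
(np.float64(0.025), 0.5647, -0.1472, 0.089, 0.0193)
(np.float64(0.035), 0.5735, -0.1486, 0.0885, 0.0166)
(np.float64(0.045), 0.5859, -0.1523, 0.0817, 0.0365)
(np.float64(0.055), 0.5923, -0.1515, 0.0824, 0.0369)
(np.float64(0.065), 0.6038, -0.153, 0.0811, 0.0088)
(np.fl
[... 1129 characters left out ...]
05), 0.5535, -0.1414, 0.0888, 0.0192)
(np.float64(0.015), 0.5628, -0.143, 0.09, 0.0185)
(np.float64(0.025), 0.5738, -0.1439, 0.0884, 0.0197)
(np.float64(0.035), 0.5823, -0.1446, 0.0831, 0.0292)
(np.float64(0.045), 0.5935, -0.145, 0.0827, 0.0357)
(np.float64(0.055), 0.6016, -0.1492, 0.0823, 0.0155)
(np.float64(0.065), 0.6123, -0.1484, 0.0801, 0.0087)
(np.float64(0.075), 0.6228, -0.15, 0.0808, 0.0083)
(np.float64(0.085), 0.6336, -0.1511, 0.0811, 0.0104)
(np.float64(0.095), 0.6448, -0.1518, 0.0818, 0.0075)
(np.float64(0.105), 0.6487, -0.1534, 0.0772, 0.0067)
foot 770 ((0.5501571893692017, -0.1398296356201172), (0.23941947519779205, 0.13887661695480347), 0.09356971830129623) 0.010304162232928085
```

View pics/crop1.png

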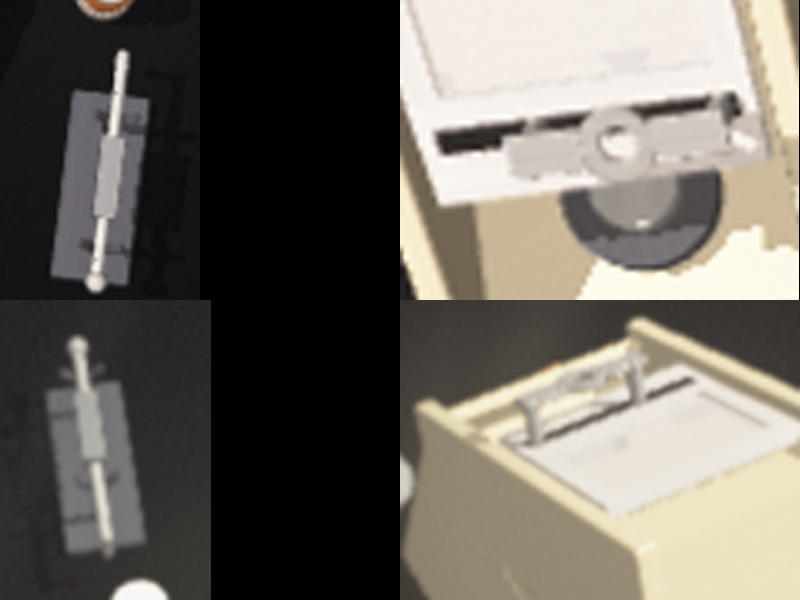

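The crop confirms it: grey pole in the smaller rest, hook end away from the robot. The ring hole is at top px ≈(133.1,98.7) and scene px ≈(356.7,194.7). Next: the ring geometry from depth and triangulation.

Run:
```python
from h import *
px={"top":(133.1,98.7),"scene":(356.7,194.7)}
A=[];B=[];rs={}
for n in px:
    K,k,R,t=cal(n); C=-R.T@t; s=rays(n,[px[n]])[0]; r=R.T@np.array([*s,1]); r/=np.linalg.norm(r); rs[n]=(C,r); M=np.eye(3)-np.outer(r,r); A.append(M);B.append(M@C); print(n,"cam",C.round(3))
X=np.linalg.solve(sum(A),sum(B)); print("hole tri",X.round(4),[np.linalg.norm(a@X-b).round(4) for a,b in zip(A,B)])
for n in px:
    W=np.load(f"pics/{n}W.npy"); d=np.load(f"pics/{n}0.npy")
    near=(d>0)&(np.linalg.norm(W[...,:2]-X[:2],axis=2)<.17)
    P=W[near]
    # search plane: tilt 35, yaw free, hatch region up-slope of ring
    best=None
    nb=(P[:,2]>.25)
    Q=P[nb]
    rng=np.random.default_rng(0)
    for _ in range(3000):
        a,b,c=Q[rng.choice(len(Q),3,False)]; nn=np.cross(b-a,c-a); l=np.linalg.norm(nn)
        if l<1e-4: continue
        nn/=l; nn*=np.sign(nn[2]); 
        if abs(np.degrees(np.arccos(nn[2]))-35)>5: continue
        k=(abs((Q-a)@nn)<.002).sum()
        if best is None or k>best[0]: best=(k,nn,a)
    k,nn,a=best; I=Q[abs((Q-a)@nn)<.003]; c=I.mean(0); nn=np.linalg.svd(I-c)[2][2]; nn*=np.sign(nn[2])
    yaw=np.arctan2(-nn[1],-nn[0]); print(n,"plane",k,nn.round(3),"tilt",np.degrees(np.arccos(nn[2])).round(1),"yaw",yaw.round(4),"extent",I.min(0).round(3),I.max(0).round(3))
    h=(P-c)@nn; ux=np.array([np.cos(yaw)*np.cos(np.radians(35)),np.sin(yaw)*np.cos(np.radians(35)),np.sin(np.radians(35))]); uy=np.array([-np.sin(yaw),np.cos(yaw),0])
    T=P[(h>.028)&(h<.044)&(abs((P-X)@ux)<.03)&(abs((P-X)@uy)<.08)]
    print(" plate n",len(T),"h",np.median((T-c)@nn).round(4)," y rel hole",((T-X)@uy).min().round(4),((T-X)@uy).max().round(4),"x",((T-X)@ux).min().round(4),((T-X)@ux).max().round(4),"hole h",((X-c)@nn).round(4))
    C,r=rs[n]; hh=c+nn*.036; print(" hole by plane",(C+r*((hh-C)@nn)/(r@nn)).round(4))
    print(" hatch vs X: x",((I-X)@ux).min(),((I-X)@ux).max(),"y",((I-X)@uy).min(),((I-X)@uy).max())
    # max heights of things above hatch plane nearby (cheeks)
    for lo in np.arange(-.18,.18,.02):
        k=(abs((P-X)@uy-lo)<.01)&(abs((P-X)@ux)<.15)
        if k.any(): print("  y%.2f hmax %.3f"%(lo,h[k].max()),end="")
    print()
for nme in ("jar","test_block","block_case"):
    print(nme,[(np.round(r["at"],3).tolist(),round(r["confidence"],2)) for r in manip.look_for("top",nme)])
```

```text
top cam [ 0.453 -0.034  1.176]
scene cam [ 1.321 -0.269  1.391]
hole tri [0.6688 0.2294 0.292 ] [np.float64(0.0056), np.float64(0.0056)]
top plane 2533 [-0.546 -0.069  0.835] tilt 33.4 yaw 0.1259 extent [0.643 0.14  0.25 ] [0.834 0.347 0.368]
 plate n 431 h 0.0368  y rel hole -0.0562 0.0438 x -0.0149 0.0186 hole h 0.0299
 hole by plane [0.6661 0.2222 0.297 ]
 hatch vs X: x -0.03425221089371556 0.17983193810143336 y -0.08938494707055622 0.10280208737250257
  y-0.16 hmax -0.222  y-0.14 hmax -0.224  y-0.12 hmax -0.223  y-0.10 hmax -0.224  y-0.08 hmax 0.014  y-0.06 hmax 0.040  y-0.04 hmax 0.041  y-0.02 hmax 0.041  y-0.00 hmax 0.041  y0.02 hmax 0.039  y0.04 hmax 0.041  y0.06 hmax 0.008  y0.08 hmax 0.008  y0.10 hmax 0.016  y0.12 hmax 0.013
scene plane 985 [-0.539 -0.072  0.839] tilt 33.0 yaw 0.1331 extent [0.648 0.141 0.251] [0.824 0.351 0.349]
 plate n 179 h 0.0359  y rel hole -0.0543 0.0482 x -0.0129 0.0246 hole h 0.03
 hole by plane [0.6757 0.2301 0.3037]
 hatch vs X: x -0.0301672658332413 0.15131657159706016 y -0.0889625083420513 0.10930504682696124
  y-0.16 hmax -0.221  y-0.14 hmax -0.220  y-0.12 hmax -0.221  y-0.10 hmax -0.221  y-0.08 hmax 0.014  y-0.06 hmax 0.039  y-0.04 hmax 0.038  y-0.02 hmax 0.038  y-0.00 hmax 0.038  y0.02 hmax 0.039  y0.04 hmax 0.038  y0.06 hmax 0.007  y0.08 hmax 0.007  y0.10 hmax 0.013  y0.12 hmax 0.013
jar [([0.705, -0.148, 0.074], 0.62)]
test_block [([0.546, 0.138, 0.015], 0.88)]
block_case [([0.524, 0.293, 0.033], 0.56)]
```

```bash
cat >> h.py <<'E'
def Rz(a): return np.array([[np.cos(a),-np.sin(a),0],[np.sin(a),np.cos(a),0],[0,0,1]])
def Ry(a): return np.array([[np.cos(a),0,np.sin(a)],[0,1,0],[-np.sin(a),0,np.cos(a)]])
T=np.diag([1.,-1,-1])            # tool axes in pole frame (x fwd, z down)
PO=np.array([.541,-.142,.075]); RP=Rz(-.125)
YC=.127; RS=Rz(YC)@Ry(-np.radians(35))   # pole along slope
G=.019
def tcp(o,R): return o-R[:,2]*G, R@T     # pole origin, pole rot -> TCP pose
def tip2o(tip,R): return tip-R@np.array([.105,0,-.035])
RING=np.array([.671,.224,.300])
E
python3 - <<'E'
from h import *
import h
h0=tip2o(RING+RS[:,2]*.06,RS); h1=tip2o(RING-RS[:,2]*.02-RS[:,0]*.08,RS)
for f in (1,-1):
    h.T=np.diag([f,-f,-1.])
    for nm,o,R in (("rest",PO,RP),("up",PO+[0,0,.3],RP),("hov",h0,RS),("end",h1,RS)):
        q=manip.inverse_kinematics(*tcp(o,R)); print(f,nm,None if q is None else np.round(q,2))
p,R=tcp(PO+[0,0,.12],RP)
if 1:
    h.T=np.diag([1.,-1,-1]); manip.set_gripper(.65,60); manip.move_ptp(*tcp(PO+[0,0,.12],RP)); manip.move_l(tcp(PO,RP)[0],max_speed=.1)
    print(manip.current_ee_pos(),manip.current_force(),manip.current_time())
p,d=manip.grab_frame("top"); c=p[90:220,240:330]; e,_=manip.grab_frame("scene"); c2=e[180:280,180:260]
cv2.imwrite("pics/grasp.png",np.hstack([cv2.resize(c[:,:,::-1],(390,563)),cv2.resize(c2[:,:,::-1],(400,563))]))
E
```

```text
1 rest [-0.34  0.56  1.74 -0.    0.83  1.36]
1 up [-0.34  0.26  1.41 -0.    1.47  1.36]
1 hov [ 0.35  0.06  1.9  -0.23  0.59  1.94]
1 end [ 0.36  0.18  2.08 -0.44  0.31  2.19]
-1 rest [-0.34  0.56  1.74 -0.    0.83 -1.79]
-1 up [-0.34  0.26  1.41 -0.    1.47 -1.79]
-1 hov [ 0.35  0.06  1.9  -0.23  0.59 -1.2 ]
-1 end [ 0.36  0.18  2.08 -0.44  0.31 -0.95]
[ 0.541377   -0.14212091  0.05659771] [0.03560403 0.24656459 0.67041726] 4.3917
```

View pics/grasp.png

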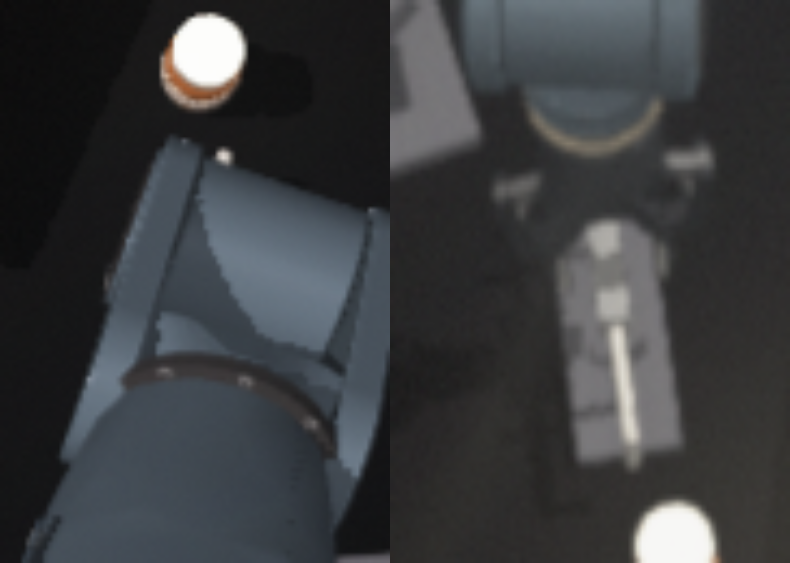

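The scene half shows the fingers either side of the grip at (610,270), with the hook end free at (630,460). I'll grasp and lift.

Run:
```python
from h import *
manip.set_gripper(0.0,30); f1=manip.current_force(); manip.set_gripper(0.0,80); 
print("w",manip.current_grip_width(),manip.current_grip_force(),f1,manip.current_force())
e=manip.current_ee_pos(); print(e); np.save("grasp_tcp.npy",e)
manip.move_l(e+[0,0,.1],max_speed=.12); print("F",manip.current_force())
up=np.array([e[0],e[1],.40]); manip.move_l(up,max_speed=.2)
o=tip2o(RING+RS[:,2]*.08,RS); manip.move_ptp(*tcp(o,RS))
manip.move_l(tcp(tip2o(RING+RS[:,2]*.035,RS),RS)[0],max_speed=.08); manip.dwell(.3)
print(manip.current_ee_pos()-tcp(tip2o(RING+RS[:,2]*.035,RS),RS)[0],manip.current_force(),manip.current_ft_torque(),manip.current_time())
for n,(x,y,w,h_) in (("top",(80,50,120,120)),("scene",(290,140,120,120))):
    p,d=manip.grab_frame(n); np.save(f"pics/{n}1.npy",d); cv2.imwrite(f"pics/{n}1.png",p[:,:,::-1])
    print(n,"tip cmd px",proj(n,[RING+RS[:,2]*.035, RING]).round(1).tolist())
a=cv2.imread("pics/top1.png")[50:170,80:180];b=cv2.imread("pics/scene1.png")[140:260,290:390]
cv2.imwrite("pics/hov.png",np.hstack([cv2.resize(c,(400,480),interpolation=cv2.INTER_CUBIC) for c in (a,b)]))
```

```text
w 0.1933469303228271 78.22616217657924 [-3.6702116  -9.08617065  9.14876242] [-3.18503513 -9.66906237 11.50013925]
[ 0.54184221 -0.14375034  0.05745374]
F [ 0.7325099   0.24807421 -2.20289012]
[-1.78467290e-05  7.14340756e-05  4.21958390e-04] [ 0.20187097 -0.53279711 -2.006892  ] [-0.0490824   0.53527398  0.01395367] 9.8417
top tip cmd px [[129.1, 102.1], [131.9, 96.2]]
scene tip cmd px [[352.0, 183.5], [353.9, 194.6]]
```

View pics/hov.png

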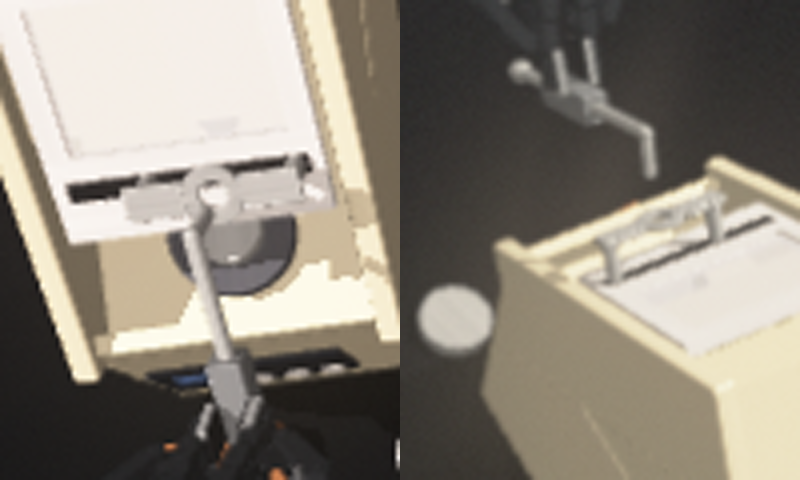

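Top half: the hook bend is at crop (196,212) and the ring hole at (213,192). Scene half: the hook tip is at (652,177) above the ring at about (665,214). I'll now get the hook-to-hole offset within each camera, so the calibration bias cancels.

```bash
cat > rel.py <<'E'
from h import *
def rel(n,d,tip,ring=RING):
    W=cloud(n,d); P=W[d>0]; S=(P-ring)@RS     # slope coords about RING
    t=(tip-ring)@RS
    # rod/finger expected: rod along x from -.105.. 0 at z=t+.035 ; look at rod portion and finger
    rod=S[(abs(S[:,1]-t[1])<.016)&(abs(S[:,2]-t[2]-.035)<.012)&(S[:,0]>t[0]-.065)&(S[:,0]<t[0]+.02)]
    k=np.polyfit(rod[:,0]-t[0],rod[:,1],1)
    k2=np.polyfit(rod[:,0]-t[0],rod[:,2],1)
    print(n,"rod n",len(rod),"y at tip rel cmd",round((k[1]-t[1])*1e3,1),"slope",k[0].round(3),"ztop rel cmd axis",round((k2[1]-t[2]-.035)*1e3,1),k2[0].round(3),"xmax rel cmd",np.round((np.sort(rod[:,0])[[-1,-3,-6]]-t[0])*1e3,1))
    pl=S[(abs(S[:,2]-.002)<.009)&(abs(S[:,0])<.03)&(abs(S[:,1])<.075)]
    z0=np.median(pl[:,2]); pl=pl[abs(pl[:,2]-z0)<.004]
    ys=np.sort(pl[:,1]); ears=pl[abs(pl[:,1]-ys.mean())>.022]; m=(ys[2]+ys[-3])/2; rg=pl[abs(pl[:,1]-m)<.010]; xs=np.sort(rg[:,0])
    print("  plate n",len(pl),"z",round(z0*1e3,1),"y ext",(ys[[0,2,-3,-1]]*1e3).round(1),"mid",round(m*1e3,1),"ring x",(xs[[0,1,-2,-1]]*1e3).round(1),"ears x mid/ext",np.round(np.percentile(ears[:,0],[2,50,98])*1e3,1),"ear yaw",np.polyfit(ears[:,1],ears[:,0],1)[0].round(3))
E
python3 - <<'E'
from rel import *
tip=RING+RS[:,2]*.035
for n in ("top","scene"): rel(n,np.load(f"pics/{n}1.npy"),tip)
# reprojections in the 4x crop frame (top: origin 80,50 ; scene: 290,140)
for n,o in (("top",(80,50)),("scene",(290,140))):
    X=[tip+RS[:,2]*.035,tip-RS[:,0]*.07+RS[:,2]*.035,tip,RING]
    print(n,((proj(n,X)-o)*4+[0 if n=="top" else 400,0]).round(0).tolist())
E
```

```text
top rod n 155 y at tip rel cmd -2.8 slope -0.009 ztop rel cmd axis -0.3 -0.034 xmax rel cmd [3.2 2.5 2.1]
  plate n 410 z 1.1 y ext [-50.5 -50.2  48.5  49.4] mid -0.8 ring x [-21.8 -21.3  12.5  12.9] ears x mid/ext [-14.3  -4.    5.1] ear yaw -0.005
scene rod n 59 y at tip rel cmd -0.7 slope 0.006 ztop rel cmd axis -2.5 -0.059 xmax rel cmd [8.9 6.1 4.4]
  plate n 159 z 0.1 y ext [-47.9 -47.3  51.   52.2] mid 1.9 ring x [-18.6 -18.5  13.2  14.8] ears x mid/ext [-12.5   2.1  10.8] ear yaw 0.008
top [[185.0, 233.0], [220.0, 352.0], [197.0, 208.0], [208.0, 185.0]]
scene [[640.0, 129.0], [591.0, 106.0], [648.0, 174.0], [655.0, 219.0]]
```

Run:
```python
from rel import *
off=RS@np.array([-.0025,.0023,.014]); tip=RING+off
f0=np.array(manip.current_force())
manip.move_l(tcp(tip2o(tip,RS),RS)[0],max_speed=.04); manip.dwell(.2); print("dF",(manip.current_force()-f0).round(2),manip.current_time())
for n in ("top","scene"):
    p,d=manip.grab_frame(n); rel(n,d,tip); cv2.imwrite(f"pics/{n}2.png",p[:,:,::-1])
a=cv2.imread("pics/top2.png")[75:125,108:158];b=cv2.imread("pics/scene2.png")[160:210,330:380]
cv2.imwrite("pics/hov2.png",np.hstack([cv2.resize(c,(400,400),interpolation=cv2.INTER_CUBIC) for c in (a,b)]))
for n,o in (("top",(108,75)),("scene",(330,160))):
    X=[tip+RS[:,2]*.035,tip,RING]
    print(n,((proj(n,X)-o)*8+[0 if n=="top" else 400,0]).round(0).tolist())
```

```text
dF [-0.18 -0.01  1.14] 10.825
top rod n 147 y at tip rel cmd -2.9 slope -0.008 ztop rel cmd axis -0.5 -0.038 xmax rel cmd [3.5 2.5 1.6]
  plate n 399 z 1.1 y ext [-50.3 -50.1  48.7  49.6] mid -0.7 ring x [-21.5 -21.1  12.4  12.6] ears x mid/ext [-14.3  -3.9   5.5] ear yaw -0.005
scene rod n 60 y at tip rel cmd -0.4 slope 0.024 ztop rel cmd axis -2.7 -0.072 xmax rel cmd [8.4 4.1 2.2]
  plate n 160 z 0.1 y ext [-49.9 -47.6  51.1  52.7] mid 1.8 ring x [-18.4 -18.1  16.5  16.5] ears x mid/ext [-12.3   2.5  11.1] ear yaw -0.005
top [[154.0, 246.0], [177.0, 198.0], [191.0, 170.0]]
scene [[571.0, 148.0], [587.0, 238.0], [591.0, 277.0]]
```

View pics/hov2.png

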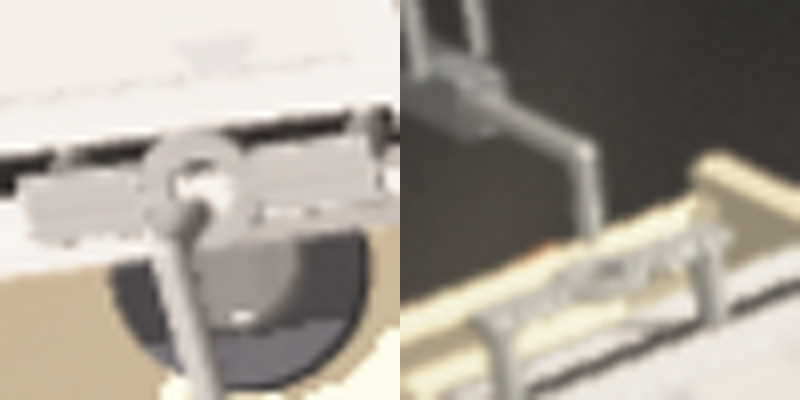

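The hook sits over the ring at crop (193,185) in the top half. Both cameras agree within about 1–2 mm, so I'll descend along the finger with force watching.

```bash
cat > desc.py <<'E'
from rel import *
n_=RS[:,2]
def go(v,s=.03): manip.move_l(tcp(tip2o(RING+RS@np.array(v),RS),RS)[0],max_speed=s)
def force(f0): return (np.array(manip.current_force())-f0)@RS
def descend(x,y,z0,z1,f0,lim=3.):
    go([x,y,z0]); z=z0
    while z>z1+1e-6:
        z-=.0015; go([x,y,z],.02); f=force(f0)
        if np.linalg.norm(f)>lim: break
    return z,f
E
python3 - <<'E'
from desc import *
manip.dwell(.2); f0=np.array(manip.current_force())
z,f=descend(-.0025,.0023,.014,-.018,f0); print(z,f.round(2),manip.current_time()); np.save("f0.npy",f0)
manip.dwell(.2); print(force(f0).round(2))
E
```

```text
-0.019 [-1.22  0.55 -1.11] 16.875
[-0.78  0.16 -1.65]
```

It sank without contact, so it is in the hole. Next is a gentle pull, watching the force.

Run:
```python
from desc import *
f0=np.load("f0.npy"); go([-.0025,.0023,-.016]); x=-.0025; log=[]
f0=f0+RS@force(f0)  # tare in hole
while x>-.095:
    x-=.004 if x>-.058 else .0015; go([x,.0023,-.016],.03 if x>-.058 else .02); f=force(f0); log.append((round(x*1e3,1),*f.round(1)))
    if f[0]>12 or np.linalg.norm(f)>18: break
for l in log[:5]+log[-14:]: print(*l)
print(manip.current_time())
for n in ("top","scene"):
    p,d=manip.grab_frame(n); cv2.imwrite(f"pics/{n}3.png",p[:,:,::-1])
a=cv2.imread("pics/top3.png")[50:150,80:180];b=cv2.imread("pics/scene3.png")[140:240,290:390]
cv2.imwrite("pics/pull.png",np.hstack([cv2.resize(c,(400,400),interpolation=cv2.INTER_CUBIC) for c in (a,b)]))
```

```text
-6.5 1.3 0.2 0.4
-10.5 2.8 -0.3 -0.8
-14.5 3.0 -0.3 -1.4
-18.5 3.4 0.2 -0.6
-22.5 3.8 -0.7 -1.5
-64.5 3.3 -0.5 -1.3
-66.0 3.9 -1.1 -1.7
-67.5 4.0 -0.5 0.0
-69.0 3.5 0.1 -1.1
-70.5 3.6 -0.1 -1.2
-72.0 4.4 -0.2 0.2
-73.5 3.3 -0.1 -1.0
-75.0 3.5 -0.8 -1.0
-76.5 3.7 -0.8 -1.1
-78.0 4.7 -0.1 -2.0
-79.5 3.9 -0.4 -0.8
-81.0 7.9 -0.8 -2.8
-82.5 11.8 -2.0 -4.1
-84.0 17.1 -2.3 -5.3
25.6083
```

View pics/pull.png

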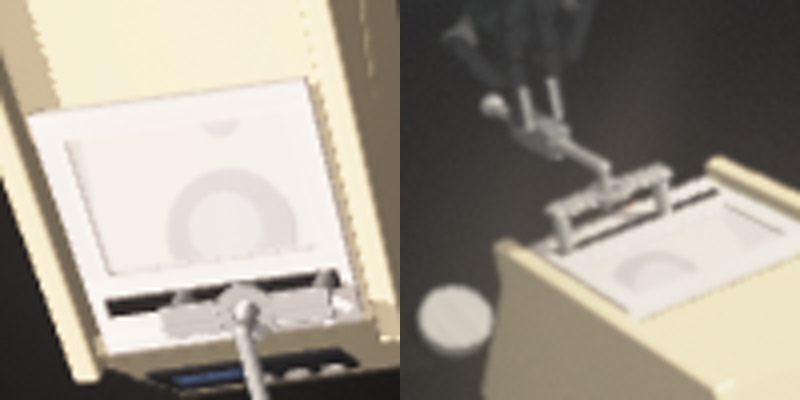

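The hatch is down: the ring is at crop (240,300) by the front lip, and the force rose sharply at the stop after about 75 mm. I'll unload, centre and lift the hook out.

Run:
```python
from desc import *
f0=np.load("f0.npy"); x=-.080
for x in (-.0825,-.081,-.0795): go([x,.0023,-.016],.02); print(x,force(f0).round(1))
z=-.016
while z<.014:
    z+=.005; go([x,.0023,z],.03); f=force(f0); print(round(z,3),f.round(1))
    if np.linalg.norm(f)>6: break
else:
    go([x,.0023,.07],.08)
print(manip.current_time())
p,d=manip.grab_frame("top"); cv2.imwrite("pics/top4.png",p[:,:,::-1])
W=cloud("top",d); S=(W[d>0]-RING)@RS; pl=S[(abs(S[:,2]-.001)<.006)&(S[:,0]<.03)&(S[:,0]>-.12)&(abs(S[:,1])<.075)]
print(len(pl),np.percentile(pl[:,0],[1,50,99]).round(4))
rel("top",d,RING+RS@np.array([x,.0023,.07]))
```

```text
-0.0825 [12.3 -1.7 -4.2]
-0.081 [ 7.5 -0.2 -3.3]
-0.0795 [ 3.3 -0.3 -1.9]
-0.011 [ 2.4  0.5 -2.2]
-0.006 [ 3.1  0.5 -1.8]
-0.001 [ 2.1  0.4 -1. ]
0.004 [-0.6  0.1 -1. ]
0.009 [-0.9  0.3 -1.4]
0.014 [-1.3  0.1 -0.7]
29.2083
390 [-0.0934 -0.0769 -0.0615]
top rod n 142 y at tip rel cmd -3.0 slope -0.013 ztop rel cmd axis -0.8 -0.031 xmax rel cmd [2.8 2.4 2. ]
  return _methods._mean(a, axis=axis, dtype=dtype,
  ret = ret.dtype.type(ret / rcount)
rel.py:12: RuntimeWarning: Mean of empty slice.
  ys=np.sort(pl[:,1]); ears=pl[abs(pl[:,1]-ys.mean())>.022]; m=(ys[2]+ys[-3])/2; rg=pl[abs(pl[:,1]-m)<.010]; xs=np.sort(rg[:,0])
Traceback (most recent call last):
  File "rel.py", line 12, in rel
    ys=np.sort(pl[:,1]); ears=pl[abs(pl[:,1]-ys.mean())>.022]; m=(ys[2]+ys[-3])/2; rg=pl[abs(pl[:,1]-m)<.010]; xs=np.sort(rg[:,0])
                                                                  ~~^^^
IndexError: index 2 is out of bounds for axis 0 with size 0
```

Unhooked freely, and the plate now measures 73 mm lower. Next I take the pole back to its rest, approaching with a slight −y shift, since the grasp force showed the V sits about 1–2 mm that way.

Run:
```python
from desc import *
go([-.0795,.0023,.12],.15)
o,R=tcp(PO,RP); g=np.array([o[0],-.1440,o[2]])
manip.move_ptp(g+[0,0,.34],R); manip.move_l(g+[0,0,.08],max_speed=.15); manip.move_l(g+[0,0,.045],max_speed=.05); manip.dwell(.3); f0=np.array(manip.current_force())
p,d=manip.grab_frame("scene"); cv2.imwrite("pics/s5.png",cv2.resize(p[170:290,170:270,::-1],(500,600),interpolation=cv2.INTER_CUBIC))
z=.045
while z>-.002:
    z-=.005 if z>.012 else .001
    manip.move_l(g+[0,0,z],max_speed=.04); f=manip.current_force()-f0
    if z<.012: print(round(z,3),f.round(1))
    if f[2]>4: break
print(manip.current_time())
```

```text
0.01 [ 0.2 -0.8 -1.4]
0.009 [-0.6 -0.4 -0.2]
0.008 [ 0.2 -0.8 -1. ]
0.007 [-0.2 -1.1 -0.7]
0.006 [-0.8  0.4 -0.2]
0.005 [ 0.4  0.9 -0.9]
0.004 [ 0.3  0.4 -0.4]
0.003 [-0.2 -0.7 -0.5]
0.002 [-0.1 -0.7 -0.1]
0.001 [-1.8 -1.8  4.5]
38.3917
```

View pics/s5.png

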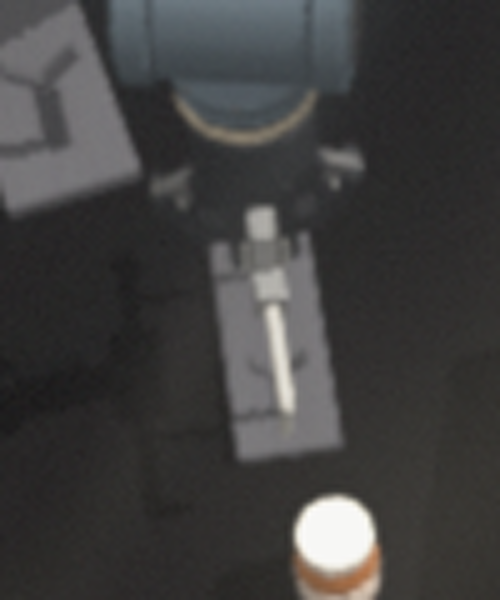

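The pole at (270,300) was lined up over the rest, and it has now made contact at the expected height (4.5 N). Releasing, backing off and checking.

Run:
```python
from desc import *
manip.set_gripper(.3,20); manip.dwell(.2); manip.set_gripper(.65); manip.dwell(.2)
e=np.array(manip.current_ee_pos()); print(manip.current_force()); manip.move_l(e+[0,0,.12],max_speed=.1)
manip.move_j([-1.253,0.351,1.652,0,1.139,-0.085]); manip.dwell(.3)
ims=[]
for n in ("top","scene"):
    p,d=manip.grab_frame(n); ims.append(p[:,:,::-1]); W=cloud(n,d)
    m=(W[...,2]>.062)&(W[...,2]<.1)&(abs(W[...,0]-.55)<.13)&(abs(W[...,1]+.14)<.06)&(d>0)
    P=W[m]; c0=P.mean(0); a=np.linalg.svd(P-c0)[2][0]; a*=np.sign(a[0]); s=(P-c0)@a
    print(n,len(P),c0.round(4),a.round(3),s.min().round(4),s.max().round(4),"ztop",np.percentile(P[:,2],98).round(4))
    if n=="top":
        S=(W[d>0]-RING)@RS; pl=S[(abs(S[:,2]-.001)<.006)&(S[:,0]<.03)&(S[:,0]>-.12)&(abs(S[:,1])<.075)]; print("plate x",np.percentile(pl[:,0],[1,50,99]).round(4))
a=ims[0][0:200,50:330]; b=ims[1][170:290,170:410]
cv2.imwrite("pics/fin.png",np.vstack([cv2.resize(a,(500,300)),cv2.resize(b,(500,250))]))
print(manip.current_time())
```

```text
[-0.25796854  0.74392717 -0.12908845]
top 430 [ 0.5395 -0.1448  0.0816] [ 0.992 -0.124 -0.003] -0.0955 0.1085 ztop 0.089
plate x [-0.0929 -0.0771 -0.062 ]
scene 309 [ 0.5491 -0.1404  0.0806] [ 0.992 -0.124 -0.012] -0.1015 0.1042 ztop 0.0902
42.975
```

View pics/fin.png

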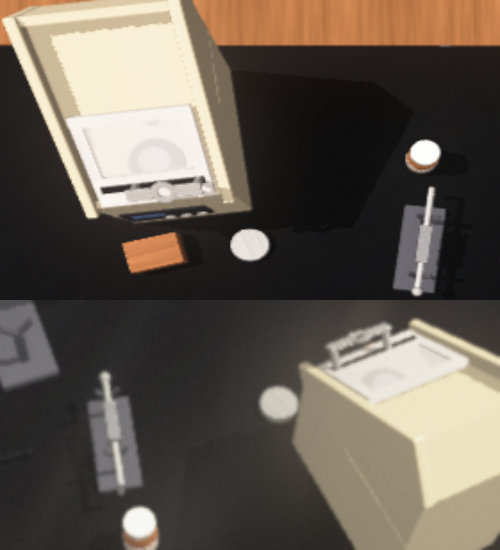

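The pole lies in its rest within 1 mm of where it started, at (425,240). The hatch is shut with its ring at (165,190), and the bystanders have not moved.

```bash
python3 -c "
from bench import manip
print(manip.sign_off())"
```

```text
the job is handed in; nothing more can be done
None
```

The hatch is pulled down to its stop, the pole is unhooked and back in its rest with the hook hanging down, nothing else on the bench was touched, and the job was handed in at about 43 s.

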